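Lock two gem cases into the counter magazine

ROBOT

A 6-joint arm with a two-finger parallel gripper is mounted at the origin on the work surface. World frame = base frame: x ahead of the robot, y to its left, z up, the work surface at z = 0. Lengths are in mm, angles in rad, forces in N, time in s.
With the tool pointing down it reaches from about 375 to 975 mm from the base axis. Payload 3.8 kg.
Tool frame: the origin (TCP) lies midway between the tips of the shut fingers; the grasp point (between the pads) lies 19 mm behind it; z points along the fingers, y is the line along which they close (so a half turn about z gives the same grasp; the last joint's range is limited). The gripper opens to 88 mm and grips with 3 to 60 N. Pads are 18 mm wide; open, the fingers measure 123 mm over their backs; the gripper's body (75 mm by 187 mm) begins 45 mm behind the grasp point.
Start: joints at [1.116, 0.264, 1.604, -0, 1.274, -0.037], TCP at [273.879, 616.935, 238.706] pointing down, gripper open.
Joint ranges: [-2.63, 2.63], [-0.94, 2.18], [0.31, 2.57], [-1.31, 4.45], [0, 2.66], [-2.55, 2.55]. Speed limits (rad/s): [2.57, 2.57, 3.14, 3.14, 3.14, 3.14].

INTERFACE

Orientations are given as a unit quaternion [x, y, z, w].
In Python, from plant import state, snapshot, close_job gives the robot as it stands.
- The arm moves only by the tool drive_tool, never from a script. Its argument "commands" is a list of rows, each a list of 7 numbers: the finger opening in m, from 0 to 0.0881, then the shift along the world's x, y, z in m, then the turn, a rotation vector about the world's x, y, z in rad. In form: [[gripper, dx, dy, dz, rx, ry, rz], ...]. A call has 1 to 20 rows; each row is the pose to reach, as a shift and turn from the pose commanded when the call began; what a row does not reach only later rows make up. A row lasts 1/8 s, in which the tool goes at most 62.5 mm and 10.7 degrees, less where a joint would pass 70% of its speed; a pose out of reach is approached as far as the arm can. A call with a gripper value outside its range is refused whole. The fingers move at their own pace and stop on an object; the grip force is fixed at half the most. Time passes only in rows, so rows that repeat a pose let the fingers close. It gives the time, the measured TCP pose, the force, the opening and the grip force at its end, in the units of the state.
- state(): the state, without advancing time (a new reading comes with each control period).
- snapshot(name): name is "scene" or "top"; returns a dict with "pixels" (420x560x3 uint8, blue, green, red), "camera_matrix" (3x3 intrinsics, pixels), "R" (3x3) and "t" (3): a world point X has camera coordinates R X + t. Camera axes: x right, y down, z forward; pixel columns grow to the right and rows downward; lengths in mm; the calibration is good to about 2 mm. A picture is of the moment at which its call begins. There is no depth.
- close_job(): hands the job in; it is judged then, once.
The state is a dict: "time_s": time; "q": joint angles; "joint_vel": joint speeds; "effort": joint torques, N m; "ee_pos": TCP position; "tcp_rot": TCP orientation; "ft_force": force on the tool from outside, world axes, zero at the start; "torque": the same for the moment, N m; "opening": opening from 0.0 (shut) to 1.0 (fully open); "finger_force": force on a finger pad.
Only numpy, scipy, OpenCV 4.12 (cv2) and the standard library are available. Lean on these libraries where they do the work, as an engineer would, in place of code of your own. Each camera call takes 0.05 s, during which the arm holds its last target. There are 200 camera calls.

TASK

Put the two burgundy hard cases away in the grey lock-up magazine: lay one lengthwise in the open trough, push it into the tube, then feed the other in behind it so that it drives the first one home against the closed end. Then swing the red lever its quarter turn, all the way to the stop, so that the gate bar shuts across the mouth; leave the green case, the two bangles and the tweezers where they lie.

Things in the scene. Friction and masses are not known exactly. Their poses are not given: they have to be found in the camera images.
- case_a_center (a point): Burgundy hard case with two brass bands, in the black tray; 90 mm long (its x axis), 40 mm wide (its y axis), 36 mm high, 150 to 310 g, the same at both ends; lies flat on the tray's floor, whose top is 6 mm above the table. The point is its centre, half-way up.
- case_b_center (a point): The other burgundy hard case with two brass bands, in the black tray; 90 mm long (its x axis), 40 mm wide (its y axis), 36 mm high, 150 to 310 g, the same at both ends; lies flat on the tray's floor, whose top is 6 mm above the table. The point is its centre, half-way up.
- case_c_center (a point): Dark green hard case with two brass bands, to be left alone in the black tray; 90 mm long (its x axis), 40 mm wide (its y axis), 36 mm high, 150 to 310 g, the same at both ends; lies flat on the tray's floor, whose top is 6 mm above the table. The point is its centre, half-way up.
- tray: Open black jewellery tray, fixed, 320 mm along its x axis, 250 mm along y, walls 24 mm high, 6 mm thick. Origin under its centre, on the table. The three cases lie in a row along its x axis, in any order, about 90 mm apart, roughly along its y axis, about 30 mm to the -y side of its middle; bangles on the +y side.
- magazine: Lock-up magazine, fixed: grey base 350 mm long with a rectangular tube under a clear roof. Origin on the table under the middle of the tube's mouth; its x axis runs into the tube (the way cases are pushed), z up. Trough before the mouth, lever beside it.
- mouth (a point): Centre of the tube's mouth, 32 mm above the table; axes as the magazine's. Tube inside: 44 mm wide, floor 12 mm and roof underside 52 mm above the table (roof top 58 mm), closed end's inner face 176 mm in from the mouth, so two cases that are home stand 4 mm proud of the mouth.
- trough (a point): Middle of the trough's floor, 75 mm before the mouth, 12 mm above the table; axes as the magazine's. The trough, open above and at its rear, is 150 mm long, level with the tube's floor, between low rails with tops 22 mm above the table: 44 mm apart near the mouth, flaring to about 56 mm at the rear. A finger above the rails can push a case from behind right up to the mouth.
- pivot (a point): Upright pivot axis of the red lever, at x = -14, y = -65 mm of the magazine (beside the mouth); the point is 52 mm above the table; axes as the magazine's. The steel gate bar runs 73 mm from here, opposite the handle, 17 mm wide, 24 to 44 mm above the table; shut, its face stands 5.5 mm before the mouth and can press home a case that is a few mm too far out.
- lever_grip (a point): Middle of the upright round red grip at the lever's end, 90 mm from the pivot, 22 mm in diameter, top 93 mm above the table (the point is at 76 mm). The red bar from pivot to grip is 14 mm wide, 49 to 59 mm above the table. The point's x axis points from the pivot out along the lever.
- lock_lever (a joint): Lever angle, rad. 0 = open: handle along the magazine's +x beside the tube, gate bar along -x beside the trough. It grows as the handle swings away from the tube, clockwise seen from above. 1.57 = shut, at the end stop: handle along the magazine's -y, gate bar across the mouth. Stays where it is left; about 3 N at the grip moves it.
- bangle: Brass bangle, 68 mm across, 8 mm high, lying in the tray; origin under its centre. Leave alone.
- bangle2: Steel bangle, 64 mm across, 6 mm high, lying in the tray; origin under its centre. Leave alone.
- tweezers: Steel tweezers, 130 mm long, 7 mm high, lying on the near right; origin under their middle. Leave alone.
There are look-alikes about, which are no part of the job. What is shaped like the part that bears case_b_center but blue is not meant. Leave any blue or purple look-alike of the part that bears case_a_center alone.

How it is judged (in metres and radians):
On the way, in this order (a step that is already met when the one before it is completed fails the run):
1. one burgundy case has been pushed into the tube (its rear no more than 15 mm out of the mouth), the lever still open (((x of case_a_center in the frame of magazine between 0.03 and 0.16 m and y of case_a_center in the frame of magazine between -0.008 and 0.008 m and z of case_a_center in the frame of magazine between 0.02 and 0.042 m) or (x of case_b_center in the frame of magazine between 0.03 and 0.16 m and y of case_b_center in the frame of magazine between -0.008 and 0.008 m and z of case_b_center in the frame of magazine between 0.02 and 0.042 m)) and value of joint lock_lever below 0.8 rad), for 0.1 s.
2. both burgundy cases are in the tube, one behind the other (the rear one no more than 15 mm out of the mouth) (x of case_a_center in the frame of magazine between 0.03 and 0.16 m and y of case_a_center in the frame of magazine between -0.008 and 0.008 m and z of case_a_center in the frame of magazine between 0.02 and 0.042 m and x of case_b_center in the frame of magazine between 0.03 and 0.16 m and y of case_b_center in the frame of magazine between -0.008 and 0.008 m and z of case_b_center in the frame of magazine between 0.02 and 0.042 m), for 0.1 s.
3. the lever is at its end stop (value of joint lock_lever above 1.5 rad), for 0.2 s.
At the end, for the whole second after the job is handed in: Both burgundy cases lie in the tube, home against the closed end and each other (rear one at most 11 mm out of the mouth), at rest; the lever is at its shut stop (over 1.50 of 1.57 rad); the green case is where it was, within 20 mm (x of case_a_center in the frame of magazine between 0.034 and 0.16 m and y of case_a_center in the frame of magazine between -0.008 and 0.008 m and z of case_a_center in the frame of magazine between 0.02 and 0.042 m and x of case_b_center in the frame of magazine between 0.034 and 0.16 m and y of case_b_center in the frame of magazine between -0.008 and 0.008 m and z of case_b_center in the frame of magazine between 0.02 and 0.042 m and value of joint lock_lever above 1.5 rad and linear speed of each of case_a, case_b below 0.02 m/s and distance of case_c_center from where it was at the start of the episode below 0.02 m); the robot touches nothing.
It fails at once if the green case is moved by more than 30 mm (distance of case_c_center from where it was at the start of the episode above 0.03 m).
It fails at once if a bangle is moved by more than 40 mm (distance of any of bangle, bangle2 from where it was at the start of the episode above 0.04 m).
It fails at once if the pair of tweezers is moved by more than 40 mm (distance of tweezers from where it was at the start of the episode above 0.04 m).
It also fails if it takes over 72 s, if anything falls off the work surface, if the arm or the gripper's body presses on something with over 40 N, if the wrist force passes 120 N, or if a joint passes its speed limit or range.

## Working session

There is one attempt and no reset: what is moved stays moved. The work goes in short steps, Python scripts to look and compute and a tool call to move; the robot and the scene stay as the last step left them, time stands still between calls to the robot, and variables do not carry over. Pictures are saved under pics/ and viewed, at most 10 in all, crops included, and the job is handed in when it is done.

Besides the shell and the picture viewer there is one more tool, called after "Call:" as name(argument=value, ...), one argument or row to a line, values as JSON. drive_tool: Moves the arm, as the interface text tells. Its arguments: {"type":"object","properties":{"commands":{"type":"array","items":{"type":"array","items":{"type":"number"}}}},"required":["commands"]}

```bash
mkdir -p pics; python3 - <<'E'
from plant import state, snapshot
import cv2,numpy as np,pickle
s=state();print(s['ee_pos'],s['tcp_rot'],s['time_s'],s['opening'])
d={n:snapshot(n) for n in("scene","top")}
pickle.dump(d,open('d0.pkl','wb'))
for n in d:
    cv2.imwrite(f'pics/{n}0.png',cv2.resize(d[n]['pixels'],(800,600),interpolation=cv2.INTER_CUBIC))
    print(n,d[n]['camera_matrix'],d[n]['R'],d[n]['t'], -np.array(d[n]['R']).T@d[n]['t'])
E
```

```text
[273.57343661 616.32359598 237.42061943] [ 2.07368536e-01  9.78262299e-01 -1.05176584e-03 -2.43751283e-04] 0.0 1.0003690506070482
scene [[392.7894569    0.         285.76155995]
 [  0.         392.7894569  207.44633357]
 [  0.           0.           1.        ]] [[-0.7008578   0.71326118 -0.00753892]
 [ 0.5477953   0.53143988 -0.64613618]
 [-0.45685737 -0.45697937 -0.76318491]] [ 257.42929685 -234.47145697 1314.13910374] [909.23782736 541.52761415 853.37137719]
top [[392.5159918    0.         287.37514802]
 [  0.         392.5159918  217.45479948]
 [  0.           0.           1.        ]] [[-0.00961953 -0.99969556  0.02272108]
 [-0.98478979  0.00552911 -0.17366204]
 [ 0.17348355 -0.02404604 -0.98454317]] [ 95.77081791 455.65871272 935.5896525 ] [287.33990645 115.71950009 998.08300525]
```

View pics/scene0.png

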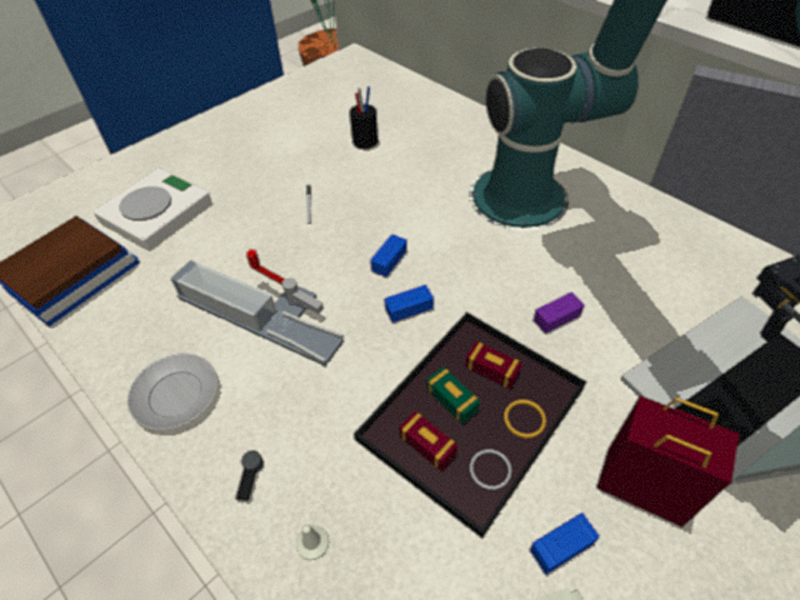

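View pics/top0.png

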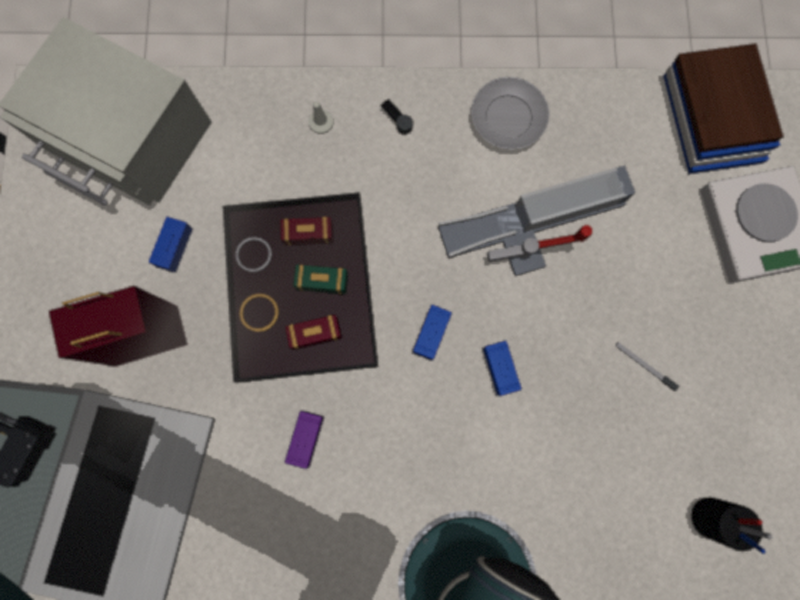

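The scene view shows burgundy cases at about (494,364) and (428,440), with the green case between them at (453,394). The magazine runs from (175,290) to (340,345). In the top view the burgundy cases are at (306,230) and (315,331), green at (322,278). The magazine's trough is on the left at (440,240), the mouth near (520,208), and the red grip at (586,233). I'll enlarge these next.

```bash
python3 - <<'E'
import cv2,numpy as np,pickle
d=pickle.load(open('d0.pkl','rb'))
def crop(n,x0,y0,w,h,s):
    c=cv2.resize(d[n]['pixels'][y0:y0+h,x0:x0+w],None,fx=s,fy=s,interpolation=cv2.INTER_CUBIC)
    for i in range(0,w,10):
        cv2.line(c,(i*s,0),(i*s,6),(0,0,255),1); cv2.putText(c,str(x0+i),(i*s,16),0,.33,(0,0,255),1)
    for i in range(0,h,10):
        cv2.line(c,(0,i*s),(6,i*s),(0,0,255),1); cv2.putText(c,str(y0+i),(8,i*s+4),0,.33,(0,0,255),1)
    return c
cv2.imwrite('pics/mtop.png',crop('top',302,110,150,90,5))
cv2.imwrite('pics/mscene.png',crop('scene',115,165,132,96,6))
c=np.zeros((592,700,3),np.uint8);a=crop('top',150,130,120,145,4);c[:580,:480]=a
cv2.imwrite('pics/cases.png',c[:,:480])
E
```

```text
(no output)
```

View pics/mtop.png

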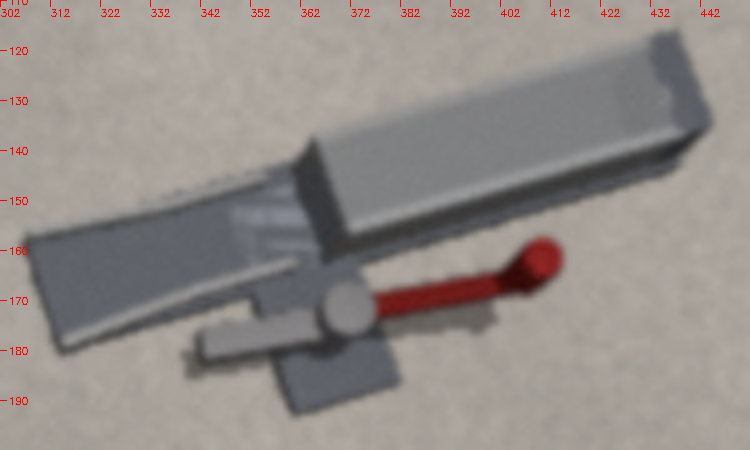

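View pics/mscene.png

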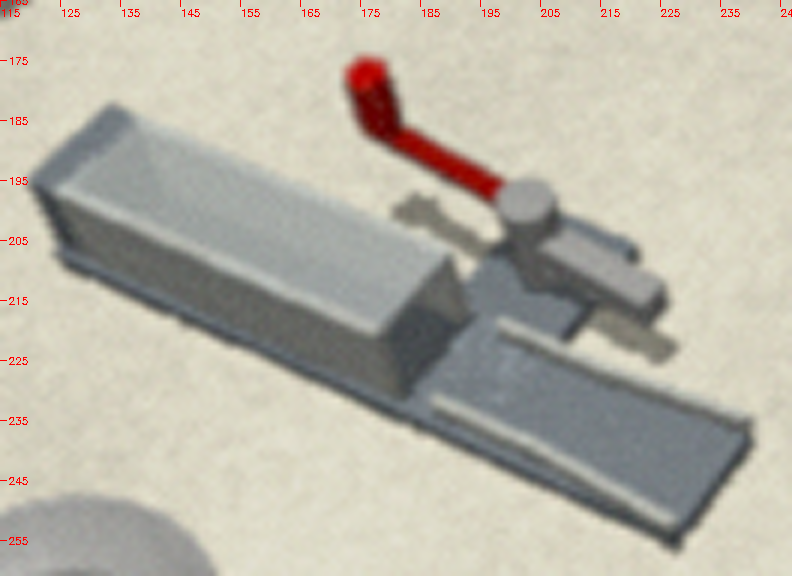

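View pics/cases.png

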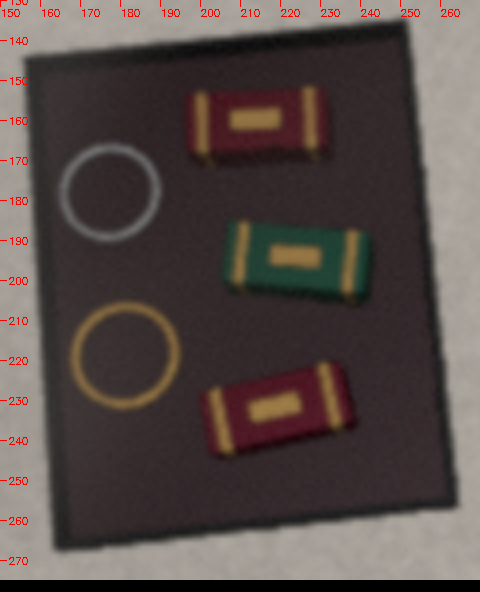

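The top crop shows burgundy cases with plates at about (212,159) and (217,231), and the green one between at (221,194). Several things share the case shape:
- The two burgundy ones in the tray have brass bands and fit the description.
- The blue ones at (300,232), (352,257) and (120,170) and the purple one at (213,307) are look-alikes.
- The burgundy suitcase at about (68,226) is much too large.

The magazine crops show the roof corners, grip top, pivot and trough ends clearly. I'll triangulate from those.

```bash
cat > h.py <<'E'
import cv2,numpy as np
def ray(s,p):
    R,t,K=(np.array(s[k]) for k in("R","t","camera_matrix"))
    return -R.T@t, R.T@np.linalg.inv(K)@np.array([p[0],p[1],1.])
def plane(s,p,z):
    c,v=ray(s,p); return c+v*(z-c[2])/v[2]
def tri(d,pt,ps):
    P=[np.array(d[n]['camera_matrix'])@np.c_[d[n]['R'],d[n]['t']] for n in("top","scene")]
    X=cv2.triangulatePoints(P[0],P[1],np.array(pt,float).reshape(2,1),np.array(ps,float).reshape(2,1))[:,0]
    return X[:3]/X[3]
def px(s,X): 
    x=np.array(s['camera_matrix'])@(np.array(s['R'])@X+s['t']); return x[:2]/x[2]
E
python3 - <<'E'
from h import *
import pickle
np.set_printoptions(precision=1,suppress=True)
d=pickle.load(open('d0.pkl','rb'))
P={'mouth+y':((365.2,137.4),(178.3,220.5)),'mouth-y':((371.6,157),(190,207)),'end+y':((438,116.4),(120.8,195.3)),'end-y':((444.4,134.4),(133.7,182.3)),
'grip':((410.8,161.6),(176.2,177)),'pivot':((372,171.4),(202.7,197.8)),'rear-y':((314.4,179.6),(240.3,235.8)),'rear+y':((307.6,157.2),(228,253))}
for k,v in P.items(): print(k,tri(d,*v))
# gold plates
for n in d:
    hsv=cv2.cvtColor(d[n]['pixels'],cv2.COLOR_BGR2HSV)
    m=cv2.inRange(hsv,(12,90,90),(32,255,255))
    N,_,st,c=cv2.connectedComponentsWithStats(m)
    for i in range(1,N):
        if st[i,4]>12: print(n,st[i],c[i], plane(d[n],c[i],42))
E
```

```text
mouth+y [ 658.1 -106.2   55.8]
mouth-y [ 607.8 -121.8   53.8]
end+y [ 715.7 -298.2   52. ]
end-y [ 665.3 -309.5   57.2]
grip [ 583.2 -207.3   90. ]
pivot [ 567.3 -118.5   61.2]
rear-y [560.2  20.7  13.1]
rear+y [619.3  38.6  14.8]
scene [227  20  10  12  64] [232.1  25.3] [-169.8 -863.6   42. ]
scene [328 240  10  18  53] [332.3 246.7] [434.2 229.   42. ]
scene [339 247  14   9  71] [345.6 250.9] [420.9 260.4  42. ]
scene [353 251  10  19  57] [357.3 258.5] [418.4 294.9  42. ]
scene [300 258  14  11  48] [306.6 263.3] [514.4 215.7  42. ]
scene [311 267  13  11  72] [316.7 272.1] [515.9 249.3  42. ]
scene [320 277  14  12  55] [326.2 282.3] [520.9 283.4  42. ]
scene [353 279  30  28 276] [367.1 292.5] [475.6 367.4  42. ]
scene [465 278  38  21 118] [485.8 285.2] [269.8 552.   42. ]
scene [281 289  14  14  61] [287.6 295.4] [607.7 242.5  42. ]
scene [293 299  14  12  86] [299.4 304.3] [604.9 276.6  42. ]
scene [458 304  40  23 155] [479.8 312. ] [341.3 573.4  42. ]
scene [304 307  14  16  66] [310.6 314.2] [605.  310.5  42. ]
top [199 153   3  15  43] [200.  160.3] [603.6 311.7  42. ]
top [226 152   3  15  41] [227. 159.] [606.9 243.8  42. ]
top [207 157  13   6  60] [213.4 159.2] [606.6 278.   42. ]
top [208 186   4  15  35] [209.7 193.1] [518.6 285.2  42. ]
top [236 188   4  15  36] [237.1 194.8] [513.8 217.2  42. ]
top [217 191  13   6  60] [223.3 193.6] [517.1 251.4  42. ]
top [ 44 205  25   8  35] [ 55.4 208.6] [481.  660.8  42. ]
top [168 206  27  26 191] [180.8 218.8] [454.  354.4  42. ]
top [230 221   5  16  40] [231.9 228.4] [429.2 228.7  42. ]
top [202 227   6  16  46] [204.7 234.7] [414.2 294.9  42. ]
top [212 228  13   8  66] [218.1 231.3] [422.4 262.5  42. ]
top [ 50 232  26   9  64] [ 62.5 235.8] [413.7 637.7  42. ]
```

Heights and sizes agree with the text:
- **Roof:** about 55 mm high and 52 mm wide.
- **Magazine:** 348 mm long, mouth at (633,-114), axis at -73.2°. The pivot falls within 1 mm of where it should be.
- **Far case:** centre (606,277), axis at -87.5°.
- **Near case:** centre (422,262), axis at -77°.

I'm moving above the far case.

Call:
drive_tool(
  commands=[
    [0.065, 0.332, -0.34, 0, 0, 0, -1.11],
    [0.065, 0.332, -0.34, 0, 0, 0, -1.11],
    [0.065, 0.332, -0.34, 0, 0, 0, -1.11],
    [0.065, 0.332, -0.34, 0, 0, 0, -1.11],
    [0.065, 0.332, -0.34, 0, 0, 0, -1.11],
    [0.065, 0.332, -0.34, 0, 0, 0, -1.11],
    [0.065, 0.332, -0.34, 0, 0, 0, -1.11],
    [0.065, 0.332, -0.34, 0, 0, 0, -1.11],
    [0.065, 0.332, -0.34, 0, 0, 0, -1.11],
    [0.065, 0.332, -0.34, 0, 0, 0, -1.11],
    [0.065, 0.332, -0.34, 0, 0, 0, -1.11],
    [0.065, 0.332, -0.34, -0.06, 0, 0, -1.11],
    [0.065, 0.332, -0.34, -0.12, 0, 0, -1.11],
    [0.065, 0.332, -0.34, -0.12, 0, 0, -1.11],
    [0.065, 0.332, -0.34, -0.12, 0, 0, -1.11],
  ],
)

```text
time_s: 1.98
ee_pos: [606.5, 278.2, 120.7]
tcp_rot: [0.691, 0.723, 0.001, 0.0]
ft_force: [1.2, 0.1, 0.7]
opening: 0.741
finger_force: 0.0
```

Call:
drive_tool(
  commands=[
    [0.065, 0, -0.001, -0.05, 0, 0, 0],
    [0.065, 0, -0.001, -0.08, 0, 0, 0],
    [0.065, 0, -0.001, -0.099, 0, 0, 0],
    [0.065, 0, -0.001, -0.099, 0, 0, 0],
    [0.065, 0, -0.001, -0.099, 0, 0, 0],
    [0.03, 0, -0.001, -0.099, 0, 0, 0],
    [0.03, 0, -0.001, -0.099, 0, 0, 0],
    [0.03, 0, -0.001, -0.099, 0, 0, 0],
    [0.03, 0, -0.001, -0.099, 0, 0, 0],
    [0.03, 0, -0.001, -0.099, 0, 0, 0],
  ],
)

```text
time_s: 3.22
ee_pos: [606.0, 276.1, 20.3]
tcp_rot: [0.692, 0.722, 0.0, -0.0]
ft_force: [-2.2, -0.6, 5.3]
opening: 0.449
finger_force: 30.0
```

Call:
drive_tool(
  commands=[
    [0.03, 0, 0, 0.05, 0, 0, 0],
    [0.03, 0, 0, 0.1, 0, 0, 0],
    [0.03, 0, -0.05, 0.1, 0, 0, 0.05],
    [0.03, 0, -0.1, 0.1, 0, 0, 0.1],
    [0.03, 0, -0.15, 0.1, 0, 0, 0.15],
    [0.03, 0, -0.2, 0.1, 0, 0, 0.2],
    [0.03, 0, -0.25, 0.1, 0, 0, 0.248],
    [0.03, 0, -0.29, 0.1, 0, 0, 0.248],
    [0.03, 0, -0.302, 0.09, 0, 0, 0.248],
    [0.03, 0, -0.302, 0.06, 0, 0, 0.248],
    [0.03, 0, -0.302, 0.05, 0, 0, 0.248],
    [0.03, 0, -0.302, 0.05, 0, 0, 0.248],
  ],
)

```text
time_s: 4.72
ee_pos: [604.6, -25.2, 68.0]
tcp_rot: [0.597, 0.802, -0.001, -0.001]
ft_force: [-0.3, -0.5, -1.8]
opening: 0.452
finger_force: 30.0
```

```bash
python3 - <<'E'
from plant import state, snapshot
from h import *
s=snapshot('scene'); t=snapshot('top'); 
a=cv2.resize(s['pixels'][165:300,110:290],None,fx=4,fy=4,interpolation=2)
cv2.imwrite('pics/place1.png',a)
st=state();print(st['ee_pos'],st['opening'],st['finger_force'])
E
```

```text
[606.33917905 -25.41383758  70.08382354] 0.449554007269729 29.99778154771775
```

View pics/place1.png

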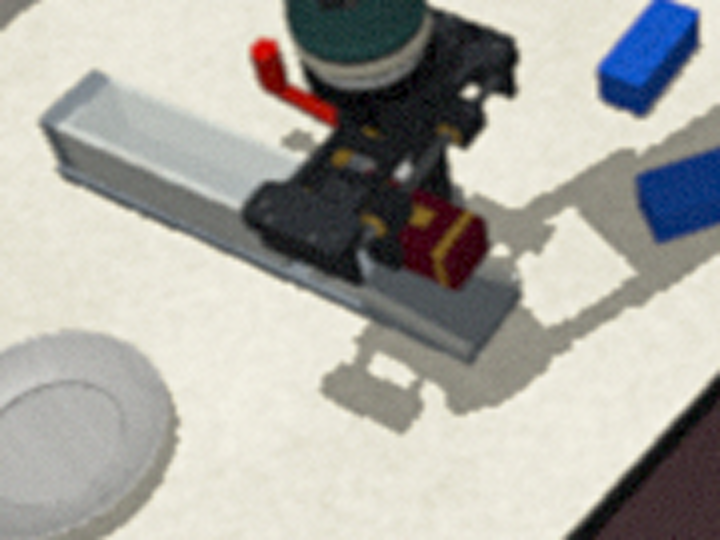

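The case hangs level over the trough at crop (440,240), in line with the rails. I'm lowering it.

Call:
drive_tool(
  commands=[
    [0.03, 0, 0, -0.02, 0, 0, 0],
    [0.03, 0, 0, -0.035, 0, 0, 0],
    [0.03, 0, 0, -0.042, 0, 0, 0],
    [0.03, 0, 0, -0.042, 0, 0, 0],
    [0.03, 0, 0, -0.042, 0, 0, 0],
  ],
)

```text
time_s: 5.45
ee_pos: [606.0, -26.0, 27.5]
tcp_rot: [0.597, 0.802, 0.0, 0.0]
ft_force: [1.3, 0.5, -3.6]
opening: 0.449
finger_force: 30.0
```

Call:
drive_tool(
  commands=[
    [0.054, 0, 0, 0, 0, 0, 0],
    [0.054, 0, 0, 0, 0, 0, 0],
    [0.054, 0, 0, 0, 0, 0, 0],
    [0.054, 0, 0, 0.03, 0, 0, 0],
    [0.054, 0, 0, 0.06, 0, 0, 0],
    [0.0, -0.011, 0.037, 0.06, 0, 0, 0],
    [0.0, -0.022, 0.074, 0.06, 0, 0, 0],
    [0.0, -0.022, 0.074, 0.04, 0, 0, 0],
    [0.0, -0.022, 0.074, 0.015, 0, 0, 0],
    [0.0, -0.022, 0.074, 0.002, 0, 0, 0],
    [0.0, -0.022, 0.074, 0.002, 0, 0, 0],
  ],
)

```text
time_s: 6.82
ee_pos: [582.5, 47.2, 27.9]
tcp_rot: [0.597, 0.802, -0.001, -0.001]
ft_force: [0.2, -0.3, 0.8]
opening: 0.006
finger_force: 0.0
```

```bash
python3 - <<'E'
from plant import state, snapshot
from h import *
s=snapshot('scene')
cv2.imwrite('pics/place2.png',cv2.resize(s['pixels'][165:300,110:290],None,fx=4,fy=4,interpolation=2))
st=state();print(st['ee_pos'],st['opening'],st['ft_force'])
E
```

```text
[583.5296103   47.34725917  28.97152773] 0.002323399744831782 [0.4573379  0.17894446 0.49321074]
```

View pics/place2.png

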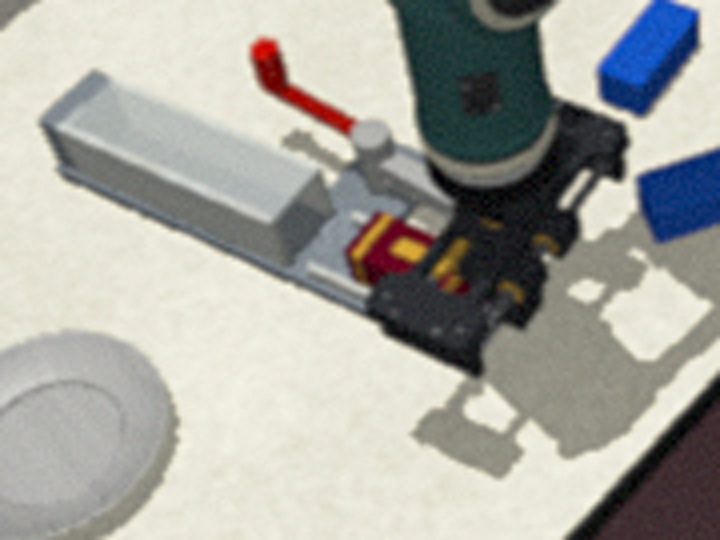

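The case lies straight in the trough at crop (400,255), and the shut fingers are behind it above the rails. I'm pushing.

Call:
drive_tool(
  commands=[
    [0, 0.003, -0.01, 0, 0, 0, 0],
    [0, 0.006, -0.019, 0, 0, 0, 0],
    [0, 0.009, -0.029, 0, 0, 0, 0],
    [0, 0.012, -0.038, 0, 0, 0, 0],
    [0, 0.014, -0.048, 0, 0, 0, 0],
    [0, 0.017, -0.057, 0, 0, 0, 0],
    [0, 0.02, -0.067, 0, 0, 0, 0],
    [0, 0.023, -0.077, 0, 0, 0, 0],
    [0, 0.026, -0.086, 0, 0, 0, 0],
    [0, 0.029, -0.096, 0, 0, 0, 0],
  ],
)

```text
time_s: 8.12
ee_pos: [613.5, -48.2, 30.2]
tcp_rot: [0.597, 0.802, 0.001, 0.0]
ft_force: [-0.2, 5.0, 4.2]
opening: 0.006
finger_force: 2.6
```

Call:
drive_tool(
  commands=[
    [0, 0.003, -0.01, 0, 0, 0, 0],
    [0, 0.006, -0.019, 0, 0, 0, 0],
    [0, 0.009, -0.029, 0, 0, 0, 0],
    [0, 0.012, -0.038, 0, 0, 0, 0],
    [0, 0.014, -0.047, 0, 0, 0, 0],
    [0, 0.0165, -0.0545, 0, 0, 0, 0],
    [0, 0.0165, -0.0545, 0, 0, 0, 0],
    [0, 0.0165, -0.0545, 0, 0, 0, 0],
  ],
)

```text
time_s: 9.12
ee_pos: [629.5, -103.1, 29.5]
tcp_rot: [0.597, 0.802, -0.0, 0.0]
ft_force: [1.5, 2.2, 0.2]
opening: 0.005
finger_force: 1.1
```

```bash
python3 - <<'E'
from plant import state, snapshot
from h import *
s=snapshot('scene')
cv2.imwrite('pics/push1.png',cv2.resize(s['pixels'][165:300,110:290],None,fx=4,fy=4,interpolation=2))
st=state();print(st['ee_pos'],st['ft_force'])
E
```

```text
[ 629.29194318 -103.1503475    29.38292753] [1.12954313 2.30487453 0.09515855]
```

View pics/push1.png

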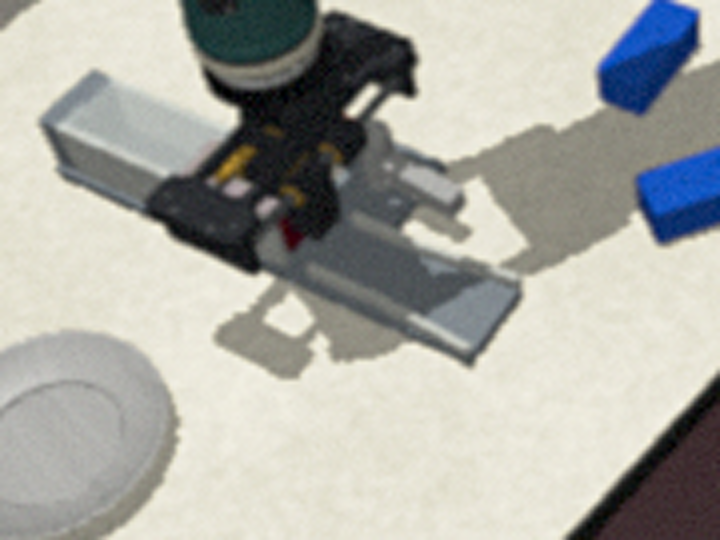

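The case is in the tube, with just its burgundy rear visible at the mouth (crop (290,235)). Next is the near burgundy case.

Call:
drive_tool(
  commands=[
    [0, -0.006, 0.02, 0, 0, 0, 0],
    [0, -0.006, 0.02, 0.06, 0, 0, 0],
    [0, -0.006, 0.02, 0.1, 0, 0, 0],
    [0.065, -0.208, 0.364, 0.1, 0, 0, -0.065],
    [0.065, -0.208, 0.364, 0.1, 0, 0, -0.065],
    [0.065, -0.208, 0.364, 0.1, 0, 0, -0.065],
    [0.065, -0.208, 0.364, 0.1, 0, 0, -0.065],
    [0.065, -0.208, 0.364, 0.1, 0, 0, -0.065],
    [0.065, -0.208, 0.364, 0.1, 0, 0, -0.065],
    [0.065, -0.208, 0.364, 0.1, 0, 0, -0.065],
    [0.065, -0.208, 0.364, 0.1, 0, 0, -0.065],
    [0.065, -0.208, 0.364, 0.05, 0, 0, -0.065],
    [0.065, -0.208, 0.364, 0.015, 0, 0, -0.065],
    [0.065, -0.208, 0.364, 0.015, 0, 0, -0.065],
  ],
)

```text
time_s: 10.92
ee_pos: [418.6, 258.8, 41.6]
tcp_rot: [0.623, 0.782, -0.004, -0.001]
ft_force: [-0.7, -0.1, -0.4]
opening: 0.738
finger_force: 0.0
```

Call:
drive_tool(
  commands=[
    [0.065, 0, 0, 0, 0, 0, 0],
    [0.065, 0, 0, -0.015, 0, 0, 0],
    [0.065, 0, 0, -0.025, 0, 0, 0],
    [0.065, 0, 0, -0.025, 0, 0, 0],
    [0.03, 0, 0, -0.025, 0, 0, 0],
    [0.03, 0, 0, -0.025, 0, 0, 0],
    [0.03, 0, 0, -0.025, 0, 0, 0],
    [0.03, 0, 0, -0.025, 0, 0, 0],
    [0.03, 0, 0, -0.025, 0, 0, 0],
  ],
)

```text
time_s: 12.05
ee_pos: [421.6, 261.6, 20.0]
tcp_rot: [0.623, 0.782, 0.0, 0.0]
ft_force: [-0.4, 0.2, 2.3]
opening: 0.449
finger_force: 30.0
```

Call:
drive_tool(
  commands=[
    [0.03, 0, 0, 0.05, 0, 0, 0],
    [0.03, 0, 0, 0.1, 0, 0, 0],
    [0.03, 0.03, -0.047, 0.1, 0, 0, 0.065],
    [0.03, 0.06, -0.094, 0.1, 0, 0, 0.065],
    [0.03, 0.09, -0.14, 0.1, 0, 0, 0.065],
    [0.03, 0.12, -0.187, 0.1, 0, 0, 0.065],
    [0.03, 0.15, -0.234, 0.1, 0, 0, 0.065],
    [0.03, 0.175, -0.272, 0.1, 0, 0, 0.065],
    [0.03, 0.1845, -0.2875, 0.09, 0, 0, 0.065],
    [0.03, 0.1845, -0.2875, 0.06, 0, 0, 0.065],
    [0.03, 0.1845, -0.2875, 0.035, 0, 0, 0.065],
    [0.03, 0.1845, -0.2875, 0.02, 0, 0, 0.065],
    [0.03, 0.1845, -0.2875, 0.008, 0, 0, 0.065],
    [0.03, 0.1845, -0.2875, 0.008, 0, 0, 0.065],
    [0.03, 0.1845, -0.2875, 0.008, 0, 0, 0.065],
  ],
)

```text
time_s: 13.92
ee_pos: [606.9, -25.2, 28.3]
tcp_rot: [0.597, 0.802, 0.001, 0.001]
ft_force: [3.2, 4.0, -2.6]
opening: 0.455
finger_force: 29.5
```

Call:
drive_tool(
  commands=[
    [0.054, 0, 0, 0, 0, 0, 0],
    [0.054, 0, 0, 0, 0, 0, 0],
    [0.054, 0, 0, 0, 0, 0, 0],
    [0.054, 0, 0, 0.03, 0, 0, 0],
    [0.054, 0, 0, 0.06, 0, 0, 0],
    [0.0, -0.011, 0.037, 0.06, 0, 0, 0],
    [0.0, -0.022, 0.074, 0.06, 0, 0, 0],
    [0.0, -0.022, 0.074, 0.04, 0, 0, 0],
    [0.0, -0.022, 0.074, 0.015, 0, 0, 0],
    [0.0, -0.022, 0.074, 0.002, 0, 0, 0],
    [0.0, -0.022, 0.074, 0.002, 0, 0, 0],
  ],
)

```text
time_s: 15.3
ee_pos: [582.5, 47.1, 27.8]
tcp_rot: [0.597, 0.802, -0.001, -0.001]
ft_force: [-0.5, 0.2, 1.0]
opening: 0.005
finger_force: 0.0
```

```bash
python3 - <<'E'
from plant import state, snapshot
from h import *
s=snapshot('scene')
cv2.imwrite('pics/place3.png',cv2.resize(s['pixels'][165:315,110:340],None,fx=3.4,fy=3.4,interpolation=2))
st=state();print(st['ee_pos'],st['opening'],st['ft_force'])
E
```

```text
[583.54751896  47.25954754  28.95723297] 0.008220286029578368 [ 1.00745536 -0.60922741  0.63608374]
```

View pics/place3.png

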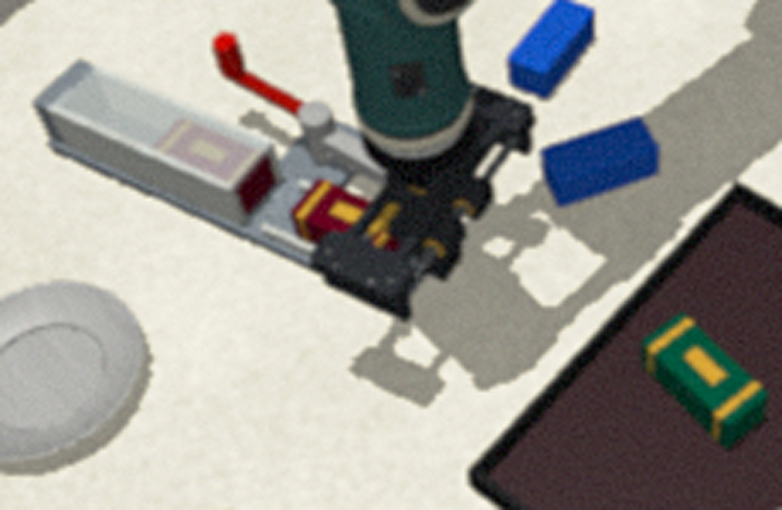

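The first case shows in the tube at crop (205,150), and the second lies straight in the trough at (335,210). I'm pushing again.

Call:
drive_tool(
  commands=[
    [0, 0.003, -0.01, 0, 0, 0, 0],
    [0, 0.006, -0.019, 0, 0, 0, 0],
    [0, 0.009, -0.029, 0, 0, 0, 0],
    [0, 0.012, -0.038, 0, 0, 0, 0],
    [0, 0.014, -0.048, 0, 0, 0, 0],
    [0, 0.017, -0.057, 0, 0, 0, 0],
    [0, 0.02, -0.067, 0, 0, 0, 0],
    [0, 0.023, -0.077, 0, 0, 0, 0],
    [0, 0.026, -0.086, 0, 0, 0, 0],
    [0, 0.029, -0.096, 0, 0, 0, 0],
  ],
)

```text
time_s: 16.6
ee_pos: [612.9, -47.7, 30.1]
tcp_rot: [0.597, 0.802, 0.0, -0.001]
ft_force: [-1.6, 7.1, 5.2]
opening: 0.004
finger_force: 3.7
```

Call:
drive_tool(
  commands=[
    [0, 0.003, -0.01, 0, 0, 0, 0],
    [0, 0.006, -0.019, 0, 0, 0, 0],
    [0, 0.009, -0.029, 0, 0, 0, 0],
    [0, 0.011, -0.038, 0, 0, 0, 0],
    [0, 0.013, -0.044, 0, 0, 0, 0],
    [0, 0.0145, -0.048, 0, 0, 0, 0],
    [0, 0.0145, -0.048, 0, 0, 0, 0],
  ],
)

```text
time_s: 17.48
ee_pos: [627.4, -96.2, 29.9]
tcp_rot: [0.597, 0.802, 0.0, -0.0]
ft_force: [-0.1, 4.7, 3.5]
opening: 0.003
finger_force: 2.3
```

Now the last few millimetres, slowly, watching the force.

Call:
drive_tool(
  commands=[
    [0, 0.0006, -0.002, 0, 0, 0, 0],
    [0, 0.0012, -0.004, 0, 0, 0, 0],
    [0, 0.0017, -0.006, 0, 0, 0, 0],
    [0, 0.0017, -0.006, 0, 0, 0, 0],
  ],
)

```text
time_s: 17.98
ee_pos: [628.3, -99.4, 30.0]
tcp_rot: [0.597, 0.802, 0.001, -0.002]
ft_force: [-4.0, 13.9, 7.9]
opening: 0.005
finger_force: 7.0
```

Call:
drive_tool(
  commands=[
    [0, 0.0006, -0.002, 0, 0, 0, 0],
    [0, 0.0009, -0.003, 0, 0, 0, 0],
    [0, 0.0009, -0.003, 0, 0, 0, 0],
  ],
)

```text
time_s: 18.35
ee_pos: [628.3, -99.4, 30.0]
tcp_rot: [0.598, 0.802, 0.002, -0.004]
ft_force: [-5.7, 22.2, 11.1]
opening: 0.005
finger_force: 11.8
```

It stops dead at 22 N with the fingers about 15 mm before the mouth, so both cases are home. I'm retreating, rising and going beside the grip on the tube side.

Call:
drive_tool(
  commands=[
    [0, -0.007, 0.023, 0, 0, 0, 0],
    [0, -0.007, 0.023, 0.05, 0, 0, 0],
    [0, -0.007, 0.023, 0.09, 0, 0, 0],
    [0, -0.007, -0.03, 0.09, 0, 0, -0.117],
    [0, -0.007, -0.08, 0.09, 0, 0, -0.117],
    [0, -0.007, -0.0955, 0.09, 0, 0, -0.117],
    [0, -0.007, -0.0955, 0.06, 0, 0, -0.117],
    [0, -0.007, -0.0955, 0.037, 0, 0, -0.117],
    [0, -0.007, -0.0955, 0.037, 0, 0, -0.117],
  ],
)

```text
time_s: 19.48
ee_pos: [620.3, -199.6, 63.5]
tcp_rot: [0.643, 0.766, -0.001, -0.003]
ft_force: [-0.7, 1.5, 0.4]
opening: 0.007
finger_force: 0.0
```

```bash
python3 - <<'E'
from plant import state, snapshot
from h import *
import pickle
d={n:snapshot(n) for n in('top','scene')};pickle.dump(d,open('d1.pkl','wb'))
st=state();print(st['ee_pos'],st['ft_force'])
a=cv2.resize(d['scene']['pixels'][150:270,110:260],None,fx=4,fy=4,interpolation=2)
cv2.imwrite('pics/lever.png',a)
P=np.array([567,-119]);T0=np.array([623.0,-200.6])
for th in np.r_[.117,.2:1.6:.12,1.57,1.63]:
    f=np.radians(-73.2)-th; e=np.array([np.cos(f),np.sin(f)]);m=np.array([np.sin(f),-np.cos(f)])
    p=P+90*e-28.5*m; print(round(th,3),np.round((p-T0)/1000,4), round(-(th-.117),3))
E
```

```text
[ 622.85535116 -200.30350096   66.63528627] [-0.42828968  0.07932067  0.04153508]
0.117 [-0.0122 -0.002 ] -0.0
0.2 [-0.0192 -0.0054] -0.083
0.32 [-0.0299 -0.0091] -0.203
0.44 [-0.041  -0.0116] -0.323
0.56 [-0.0522 -0.0127] -0.443
0.68 [-0.0636 -0.0125] -0.563
0.8 [-0.0748 -0.0109] -0.683
0.92 [-0.0857 -0.008 ] -0.803
1.04 [-0.0962 -0.0038] -0.923
1.16 [-0.1062  0.0016] -1.043
1.28 [-0.1154  0.0082] -1.163
1.4 [-0.1237  0.0158] -1.283
1.52 [-0.1311  0.0244] -1.403
1.57 [-0.1339  0.0282] -1.453
1.63 [-0.1369  0.033 ] -1.513
```

View pics/lever.png

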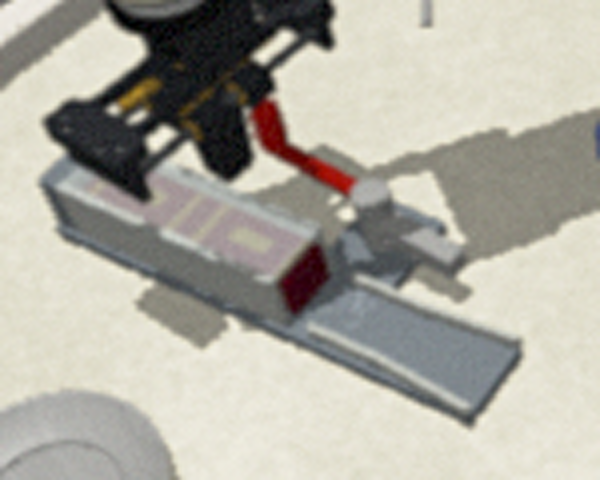

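Both cases sit end to end in the tube at crop (120–320,180–290), and the fingers are beside the red grip at (268,125). I'm swinging the lever.

Call:
drive_tool(
  commands=[
    [0, -0.012, -0.002, 0, 0, 0, 0],
    [0, -0.019, -0.005, 0, 0, 0, -0.083],
    [0, -0.03, -0.009, 0, 0, 0, -0.203],
    [0, -0.041, -0.0115, 0, 0, 0, -0.323],
    [0, -0.052, -0.0125, 0, 0, 0, -0.443],
    [0, -0.0635, -0.0125, 0, 0, 0, -0.563],
    [0, -0.075, -0.011, 0, 0, 0, -0.683],
    [0, -0.0855, -0.008, 0, 0, 0, -0.803],
    [0, -0.096, -0.004, 0, 0, 0, -0.923],
    [0, -0.106, 0.0015, 0, 0, 0, -1.043],
    [0, -0.1155, 0.008, 0, 0, 0, -1.163],
    [0, -0.1235, 0.016, 0, 0, 0, -1.283],
    [0, -0.131, 0.0245, 0, 0, 0, -1.403],
    [0, -0.131, 0.0245, 0, 0, 0, -1.403],
  ],
)

```text
time_s: 21.32
ee_pos: [492.2, -176.3, 68.2]
tcp_rot: [0.985, 0.171, 0.001, 0.001]
ft_force: [-0.0, 0.0, 0.5]
opening: 0.002
finger_force: 0.3
```

Call:
drive_tool(
  commands=[
    [0, -0.0015, 0.003, 0, 0, 0, -0.05],
    [0, -0.003, 0.006, 0, 0, 0, -0.05],
    [0, -0.004, 0.009, 0, 0, 0, -0.05],
    [0, -0.004, 0.009, 0, 0, 0, -0.05],
  ],
)

```text
time_s: 21.82
ee_pos: [488.9, -169.2, 67.7]
tcp_rot: [0.989, 0.147, 0.001, 0.002]
ft_force: [-0.9, -9.5, 2.2]
opening: 0.001
finger_force: 4.8
```

```bash
cat > lev.py <<'E'
from plant import state, snapshot
from h import *
for n in('top','scene'):
    s=snapshot(n)
    hsv=cv2.cvtColor(s['pixels'],cv2.COLOR_BGR2HSV)
    m=cv2.inRange(hsv,(0,170,90),(6,255,255))|cv2.inRange(hsv,(176,170,90),(180,255,255))
    N,_,st,c=cv2.connectedComponentsWithStats(m)
    for th in(.117,1.45,1.5,1.57):
        f=np.radians(-73.2)-th; print(n,'expect',th,np.round(px(s,np.array([567+90*np.cos(f),-119+90*np.sin(f),92])),1))
    for i in range(1,N):
        if st[i,4]>10: print(n,st[i],c[i],plane(s,c[i],80))
s=state();print(s['ee_pos'],s['ft_force'])
E
python3 lev.py
```

```text
top expect 0.117 [411.1 161.6]
top expect 1.45 [391.9 201.3]
top expect 1.5 [390.2 202. ]
top expect 1.57 [387.7 202.9]
top [371 178   7   8  30] [374.2 181.4] [ 536.79587546 -118.3708948    80.        ]
top [384 200   4   6  20] [385.45 202.25] [ 484.93333889 -143.08832894   80.        ]
scene expect 0.117 [176.  176.3]
scene expect 1.45 [216.2 167.6]
scene expect 1.5 [217.6 168. ]
scene expect 1.57 [219.6 168.7]
scene [206 168  18  28 128] [216.5546875 179.8046875] [ 507.73256564 -127.84446818   80.        ]
[ 488.92929125 -169.22162481   67.70601058] [-2.13861451 -9.45495935  2.99152441]
```

Call:
drive_tool(
  commands=[
    [0, -0.001, 0.003, 0, 0, 0, 0],
    [0, -0.002, 0.005, 0, 0, 0, 0],
    [0, -0.002, 0.005, 0, 0, 0, 0],
  ],
)

```text
time_s: 22.3
ee_pos: [488.9, -168.8, 68.1]
tcp_rot: [0.989, 0.148, 0.003, 0.007]
ft_force: [3.2, -27.3, -6.3]
opening: 0.001
finger_force: 12.9
```

Call:
drive_tool(
  commands=[
    [0, 0.009, -0.03, 0, 0, 0, 0],
    [0, 0.009, -0.04, 0.05, 0, 0, 0],
    [0, 0.009, -0.05, 0.1, 0, 0, 0],
    [0, 0.009, -0.1, 0.14, 0, 0, 0],
    [0, 0.009, -0.15, 0.14, 0, 0, 0],
    [0, 0.009, -0.2, 0.14, 0, 0, 0],
    [0, 0.009, -0.22, 0.14, 0, 0, 0],
    [0, 0.009, -0.22, 0.14, 0, 0, 0],
    [0, 0.009, -0.22, 0.14, 0, 0, 0],
  ],
)

```text
time_s: 23.42
ee_pos: [494.9, -380.3, 206.1]
tcp_rot: [0.989, 0.146, -0.0, -0.001]
ft_force: [-0.5, 0.1, 0.6]
opening: 0.009
finger_force: 0.0
```

```bash
cat >> lev.py <<'E'
import pickle
d={n:snapshot(n) for n in('top','scene')};d0=pickle.load(open('d0.pkl','rb'))
for n in d:
    hsv=cv2.cvtColor(d[n]['pixels'],cv2.COLOR_BGR2HSV)
    m=cv2.inRange(hsv,(8,60,70),(34,255,255))
    N,_,st,c=cv2.connectedComponentsWithStats(m)
    print(n,[(np.round(c[i],1).tolist(),int(st[i,4])) for i in range(1,N) if st[i,4]>12 and 150<c[i][0]<450])
E
python3 lev.py
```

```text
top expect 0.117 [411.1 161.6]
top expect 1.45 [391.9 201.3]
top expect 1.5 [390.2 202. ]
top expect 1.57 [387.7 202.9]
top [372 178  18  29 127] [379.85826772 193.49606299] [ 506.60495574 -130.6546812    80.        ]
scene expect 0.117 [176.  176.3]
scene expect 1.45 [216.2 167.6]
scene expect 1.5 [217.6 168. ]
scene expect 1.57 [219.6 168.7]
scene [206 168  18  28 124] [216.5483871  180.38709677] [ 509.15653779 -126.11338712   80.        ]
[ 495.12155572 -380.29761182  206.48303902] [-0.89687807 -0.1744234   0.40489729]
top [([209.8, 192.6], 54), ([236.9, 194.8], 56), ([223.1, 193.5], 74), ([180.4, 218.3], 294)]
scene [([222.5, 31.3], 518), ([306.4, 263.5], 58), ([316.7, 272.1], 73), ([325.8, 282.9], 64), ([366.9, 292.5], 350)]
```

```bash
python3 - <<'E'
from plant import snapshot
from h import *
import pickle
d0=pickle.load(open('d0.pkl','rb'))
for n,x0 in(('top',(1,0)),('scene',(0,0))):
    s1=snapshot(n); z=92
    for lab,s in(('before',d0[n]),('after',s1)):
        p=s['pixels'].astype(int); m=((p[...,2]-p[...,1]>60)&(p[...,2]-p[...,0]>60)).astype(np.uint8)
        m[:, :170]=0; m[:,430:]=0; m[210:]=0;m[:155]=0
        r=p[...,2]*m; thr=0.8*np.percentile(r[m>0],97)
        ys,xs=np.where(r>thr); c=np.array([xs.mean(),ys.mean()]); X=plane(s,c,z)-[567,-119,0]
        print(n,lab,len(xs),c.round(1),X.round(1),np.hypot(*X[:2]).round(1),'theta',(np.radians(-73.2)-np.arctan2(X[1],X[0])).round(3), xs.max(),ys.max(),xs.min(),ys.min())
E
```

```text
top before 71 [398.8 164.6] [  8.2 -58.1  92. ] 58.7 theta 0.153 413 171 378 158
top after 51 [386.  201.3] [-82.4 -22.2  92. ] 85.3 theta 1.601 390 206 376 186
scene before 56 [184.1 185.1] [ 20.  -45.5  92. ] 49.7 theta -0.121 198 197 173 175
scene after 51 [215.6 177.3] [-57.2  -7.8  92. ] 57.7 theta 1.729 222 194 205 167
```

The grip in the top view gives a lever angle of about 1.6 rad, so it is at the stop. The green case's plate and the brass bangle are where they were, and the arm is clear. I'm handing in.

```bash
python3 -c "
from plant import close_job
print(close_job())"
```

```text
the job is handed in; nothing more can be done
None
```

The job is handed in, with no verdict shown: both burgundy cases are home in the tube, the lever is shut against its stop (about 1.6 rad by camera), and the green case and brass bangle have not moved; I did not re-measure the steel bangle or the tweezers, but the arm went nowhere near them at table height.

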